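# Wind down the denture flask press with its loose crank

### The arm

A 6-joint arm with a two-finger parallel gripper is mounted at the origin on the work surface. World frame = base frame: x ahead of the robot, y to its left, z up, the work surface at z = 0. Lengths are in mm, angles in rad, forces in N, time in s.
With the tool pointing down it reaches from about 350 to 775 mm from the base axis. Payload 7.3 kg.
Tool frame: the origin (TCP) lies at the very end of the fingers, on their centre line; the grasp point (between the pads) lies bot.grip_point_offset behind it (bot.grip_point_offset is the distance from the TCP to the grasp point, in mm); z points along the fingers, y is the line along which they close (so a half turn about z gives the same grasp; the last joint's range is limited). The gripper opens to 92 mm and grips with 3 to 60 N. Pads are 19 mm wide; open, the fingers measure 130 mm over their backs; the gripper's body (75 mm by 190 mm) begins 47 mm behind the grasp point.
Start: joints at [-1.374, 0.342, 1.524, -0, 1.275, -0.146], TCP at [176.489, -494.466, 226.741] pointing down, gripper open.
Joint ranges: [-2.53, 2.53], [-0.77, 2.02], [0.04, 2.7], [-1, 4.14], [0.28, 2.66], [-3.11, 3.11]. Speed limits (rad/s): [2.57, 2.57, 3.14, 3.14, 3.14, 3.14].

### API

Orientations are given as [roll, pitch, yaw] about the fixed x, y, z axes, in that order (R = Rz(yaw) Ry(pitch) Rx(roll)).
In Python, from plant import bot gives the robot as it stands. The module is installed in compiled form; this text tells all that it offers.
- The arm moves only by the tool carry_out, never from a script. Its argument "plan" is a list of rows, each an object of numbers: "tx", "ty", "tz": the shift along the world's x, y, z in mm; "rx", "ry", "rz": the turn, a rotation vector about the world's x, y, z in rad. A call has 1 to 12 rows; each row shifts and turns the commanded pose from where the row before left it; what a row does not reach is not made up. A row lasts 1/10 s, in which the tool goes at most 50 mm and 8.59 degrees, less where a joint would pass 70% of its speed; a pose out of reach is approached as far as the arm can. A call with a gripper value outside its range is refused whole. "gripper" is the closure, from 0 (fully open) to 1 (shut), set as the call begins (left out, the last holds). The fingers move at their own pace and stop on an object; the grip force is fixed at half the most. Time passes only in rows, so rows that do not move let the fingers close. It gives the time, the measured TCP pose, the force, the opening and the grip force at its end, in the units of the state.
- bot.get_obs(): the state, without advancing time (a new reading comes with each control period).
- bot.capture(name): name is "scene" or "top"; returns the picture (384x512x3 uint8, red, green, blue); there is no depth.
- bot.camera_model(name): a dict with "camera_matrix" (3x3 intrinsics, pixels), "R" (3x3) and "t" (3): a world point X has camera coordinates R X + t. Camera axes: x right, y down, z forward; pixel columns grow to the right and rows downward; lengths in mm; the calibration is good to about 2 mm. A picture is of the moment at which its call begins. camera_model takes no time and is no camera call.
- bot.close_job(): hands the job in; it is judged then, once.
The state is a dict: "time": time; "joint_positions": joint angles; "dq": joint speeds; "tau": joint torques, N m; "tool_pos": TCP position; "tcp_rot": TCP orientation; "contact_force": force on the tool from outside, world axes, zero at the start; "moment": the same for the moment, N m; "grip_width": finger opening in mm; "finger_force": force on a finger pad.
Only numpy, scipy, OpenCV 4.12 (cv2) and the standard library are available. Lean on these libraries where they do the work, as an engineer would, in place of code of your own. Each camera call takes 0.05 s, during which the arm holds its last target. There are 200 camera calls.

### The job

Fit the loose steel crank onto the square shaft on top of the flask press, pushed down fully, then wind it round and round clockwise (seen from above) until the press plate is down on the brass flask and the crank will turn no further. Leave the crank sitting fully down on the shaft, let go of it, and do not disturb the other things on the table.

Things in the scene. Friction and masses are not known exactly. Their poses are not given: they have to be found in the camera images.
- crank: the loose crank, standing upright on the table: a vertical steel hub (34 x 34 mm square, 70 mm tall), a flat arm 16 mm wide running out from it, 20 to 30 mm above its underside, and an upright black round handle at the arm's end, its axis 80 mm from the hub's. Mass 0.35 to 0.6 kg, centre of mass about 10 mm from the hub's axis. Origin: centre of the hub's underside; z up, x from hub to handle
- crank_grip (a point): where to grip the crank's hub: on its axis, 50 mm above its underside, 20 mm below its top, 20 mm above the arm's top. Axes as crank. The hub's flats are 34 mm apart and face along x and y; grip along y, with the fingers either side of the arm
- crank_foot (a point): centre of the hub's underside, the mouth of its square socket: 18.5 mm wide, 32 mm deep, sides parallel to the hub's flats (x and y), mouth chamfered by 2 mm. Axes as crank
- handle_grip (a point): the crank's black upright handle, 24 mm in diameter, from 31 to 108 mm above the hub's underside; it spins freely on its pin, so the hand need not turn while winding. The point is on its axis, 88 mm above the hub's underside and 18 mm above the hub's top; z up, x and y turn with the handle
- shaft_foot (a point): foot of the press's upright square steel shaft, 16 x 16 mm, 31 mm tall, its last 5 mm tapered. It stands on a round collar 38 mm across; the point is on the shaft's axis at the collar's top, 136 mm above the table, where the crank's underside rests when fully down. z up, x and y along the square's sides; they turn with the shaft
- spindle (a joint): how far the shaft is wound, in rad, growing clockwise seen from above: 0 fully open, 14.14 the hard stop where the plate meets the flask. Starts between 0 and 2.5, so 1.85 to 2.25 turns remain. Turning takes 0.12 to 0.2 N m (2 to 3 N at the handle) and it stays where left. The crank has about 0.17 rad of play on the shaft each way
- platen_mid (a point): centre of the underside of the press plate (aluminium, 50 x 166 x 10 mm, between two screws). It sinks 10 mm a turn, from 78 to 56 mm above the table, the top of the brass flask (90 mm across). The press is fixed to the table: grey base 130 x 180 mm, white gear head 70 x 180 mm with its top 128 mm above the table
- bur_block_far: grey plastic bur stand, 70 x 90 x 28 mm, with fine steel burs up to 46 mm high; origin under its centre (leave where it is)
- bur_block_near: a second such grey bur stand, the nearer to the robot; origin under its centre (leave where it is)
- floss_box: flat white box, 50 x 65 x 24 mm; origin under its centre (leave where it is)
- amber_bottle: amber glass bottle with a white cap, 60 mm across, 140 mm tall; origin under its centre (leave where it is)
- steel_canister: steel dispenser canister, 94 mm across its foot, 120 mm tall; origin under its centre (leave where it is)
- beaker: clear plastic beaker, 60 mm across, 75 mm tall; origin under its centre (leave where it is)
- mirror_tool: steel mouth mirror lying on the table, 165 mm long, handle 8 mm thick; origin near the middle of its handle (leave where it is)

How it is judged:
By the outcome, as a careful person would: the job done as asked, in the order asked, and still so for the second after the job is handed in, with the robot touching nothing.
It also fails if it takes over 72 s, if anything falls off the work surface, if the arm or the gripper's body presses on something with over 40 N, if the wrist force passes 120 N, or if a joint passes its speed limit or range.

## Working session

There is one attempt and no reset: what is moved stays moved. The work goes in short steps, Python scripts to look and compute and a tool call to move; the robot and the scene stay as the last step left them, time stands still between calls to the robot, and variables do not carry over. Pictures are saved under pics/ and viewed, at most 10 in all, crops included, and the job is handed in when it is done.

Besides the shell and the picture viewer there is one more tool, called after ">>>" as name(argument=value, ...), one argument or row to a line, values as JSON. carry_out: Moves the arm, as the interface text tells. Its arguments: {"type":"object","properties":{"plan":{"type":"array"},"gripper":{"type":"number"}},"required":["plan"]}

```bash
mkdir -p pics
python3 - <<'E'
from plant import bot
import cv2,numpy as np
for n in("scene","top"):
    im=bot.capture(n); cv2.imwrite(f"pics/{n}0.png",im[:,:,::-1])
    c=bot.camera_model(n); R=np.array(c["R"]);print(n,np.round(c["camera_matrix"],1).tolist(),np.round(R,3).tolist(),(-R.T@np.array(c["t"])).round(1))
o=bot.get_obs();print({k:np.round(v,3) for k,v in o.items()},bot.grip_point_offset)
E
```

```text
scene [[384.6, 0.0, 249.5], [0.0, 384.6, 192.3], [0.0, 0.0, 1.0]] [[-0.067, 0.998, -0.015], [0.781, 0.043, -0.623], [-0.621, -0.054, -0.782]] [1254.8  -66.   954.8]
top [[378.8, 0.0, 254.6], [0.0, 378.8, 196.5], [0.0, 0.0, 1.0]] [[-0.014, -1.0, -0.025], [-0.998, 0.016, -0.066], [0.066, 0.024, -0.998]] [ 503.7 -112.9 1073.5]
{'time': np.float64(0.1), 'joint_positions': array([-1.374,  0.343,  1.525, -0.   ,  1.275, -0.146]), 'dq': array([ 0.001, -0.003, -0.002, -0.   ,  0.   , -0.001]), 'tau': array([ 2.0000e-03, -4.3200e+01, -2.4469e+01,  7.2000e-02,  5.3000e-02,
       -0.0000e+00]), 'tool_pos': array([ 176.42 , -494.107,  226.111]), 'tcp_rot': array([-3.14 , -0.   ,  0.343]), 'contact_force': array([-0.104, -0.23 , -0.497]), 'moment': array([-0.04 ,  0.019,  0.002]), 'finger_force': np.float64(0.0), 'grip_width': np.float64(91.425)} 18.8
```

View pics/scene0.png

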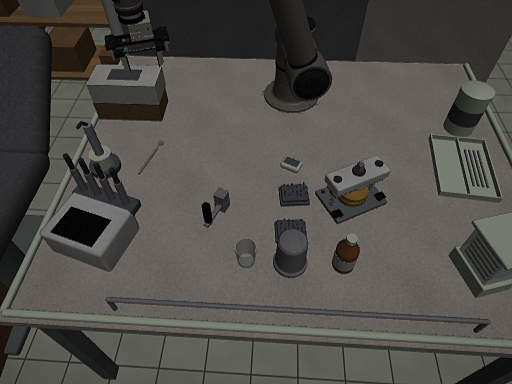

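View pics/top0.png

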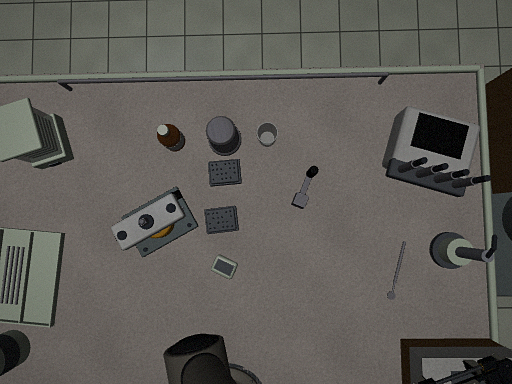

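The top view shows the crank hub near (301,200), its handle at (313,171), and the shaft near (146,221). In the scene view the hub is near (222,197) and the shaft near (359,168). I'll zoom in for accuracy.

```bash
cat > h.py <<'E'
from plant import bot
import cv2,numpy as np
def cam(n):
    c=bot.camera_model(n);return [np.array(c[k],float) for k in("camera_matrix","R","t")]
def ray(n,p,z):
    K,R,t=cam(n);d=R.T@np.linalg.solve(K,[p[0],p[1],1]);C=-R.T@t;return C+d*(z-C[2])/d[2]
def proj(n,X):
    K,R,t=cam(n);q=K@(R@np.array(X,float)+t);return q[:2]/q[2]
def crop(im,u,v,w,h,s):
    c=np.clip(cv2.resize(im[v:v+h,u:u+w,::-1],None,fx=s,fy=s,interpolation=cv2.INTER_CUBIC).astype(float)*1.5,0,255).astype(np.uint8)
    for i in range(0,w,10):
        cv2.line(c,(i*s,0),(i*s,6),(0,255,255),1);cv2.putText(c,str(u+i),(i*s,16),0,.33,(0,255,255))
    for j in range(0,h,10):
        cv2.line(c,(0,j*s),(6,j*s),(0,255,255),1);cv2.putText(c,str(v+j),(8,j*s+4),0,.33,(0,255,255))
    return c
E
python3 - <<'E'
from h import *
S=bot.capture("scene");T=bot.capture("top")
f=lambda *a:crop(*a,50,37,8)
cv2.imwrite("pics/z.png",np.vstack([np.hstack([f(T,281,170),f(T,121,203)]),np.hstack([f(S,195,185),f(S,335,150)])]))
E
```

```text
(no output)
```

View pics/z.png

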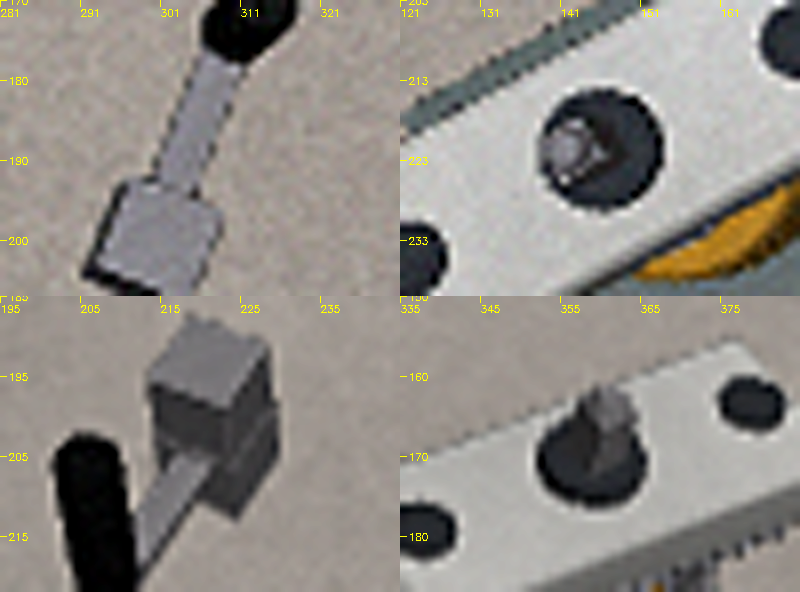

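Run:
```python
from h import *
from scipy.optimize import least_squares as ls
o=.45
T=np.array([[296.6,192.2],[308.7,197.2],[305.4,207],[293.5,204]])-o
S=np.array([[220,187.4],[228.7,191.5],[223.7,199.2],[213.5,195.7]])-o
for n,P in(("top",T),("scene",S)): print(n,[ray(n,p,70)[:2].round(1).tolist() for p in P],ray(n,P.mean(0),70).round(1))
print("handle",ray("top",(313,170.5),108),ray("scene",(205.6,204),108))
print("collar",ray("top",(145.8,221.2),136),ray("scene",(358.5,170),136))
print("tip",ray("top",(141.9,221.1),167),ray("scene",(360.4,163.2),167))
a=[np.mean([bot.capture(n) for _ in range(6)],0).clip(0,255).astype(np.uint8) for n in("top","scene")]
A=crop(a[0],134,212,20,19,20);B=crop(a[1],350,158,20,19,20)
cv2.imwrite("pics/sh.png",np.hstack([A,B]))
```

```text
top [[581.4, -199.0], [567.6, -230.7], [541.8, -221.4], [550.2, -190.2]] [ 560.2 -210.3   70. ]
scene [[536.9, -217.4], [551.0, -189.9], [580.4, -201.5], [569.2, -232.8]] [ 559.5 -210.4   70. ]
handle [ 632.25620534 -239.8857321   108.        ] [ 630.24804172 -242.31777637  108.        ]
collar [508.7130819  181.37489838 136.        ] [506.88195219 181.00988679 136.        ]
tip [508.92027535 181.10271237 167.        ] [509.48295325 179.61275462 167.        ]
```

View pics/sh.png

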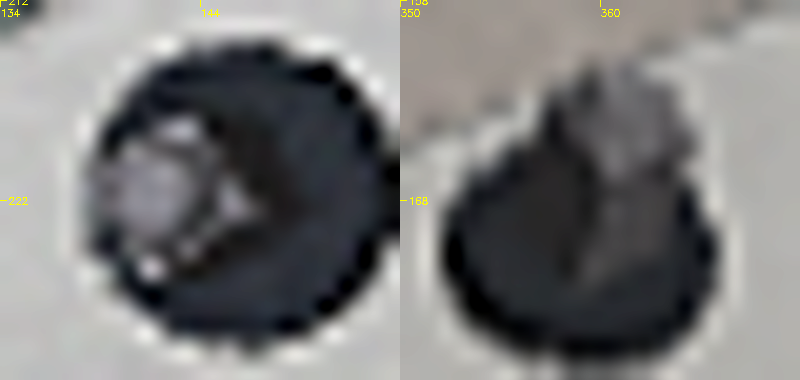

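```bash
cat > fit.py <<'E'
from h import *
from scipy.optimize import minimize
s=8
def labels(n,x,y,yaw,tip,box):
    u,v,w,h=box;K,R,t=cam(n);C=-R.T@t
    def ringp(hw,z):
        a=yaw+np.pi/4+np.arange(4)*np.pi/2
        return np.c_[x+hw*2**.5*np.cos(a),y+hw*2**.5*np.sin(a),np.full(4,z)]
    b,m,tp=ringp(8,136),ringp(8,162),ringp(tip,167)
    a=np.linspace(0,2*np.pi,60);col=lambda z:np.c_[x+19*np.cos(a),y+19*np.sin(a),np.full(60,z)]
    L=np.zeros((h*s,w*s),np.int32)
    def draw(P,k):
        q=np.array([proj(n,p) for p in P]);q=((q+.5-[u,v])*s-.5)
        cv2.fillPoly(L,[np.round(q*16).astype(np.int32)],k,shift=4)
    draw(col(128),1);draw(cv2.convexHull(np.float32([proj(n,p) for p in col(136)]))[:0] if 0 else col(136),1)
    for lo,hi,k0 in((b,m,2),(m,tp,6)):
        for i in range(4):
            j=(i+1)%4;P=[lo[i],lo[j],hi[j],hi[i]]
            nrm=np.cross(P[1]-P[0],P[3]-P[0])
            if nrm@(C-P[0])>0: draw(P,k0+i)
    draw(tp,10);return L
def cost(p,n,im,box,yaw,tip,bright=None):
    u,v,w,h=box;L=labels(n,p[0],p[1],yaw,tip,box)
    A=np.stack([cv2.resize((L==k).astype(np.float32),(w,h),interpolation=cv2.INTER_AREA).ravel() for k in range(11)],1)
    A=np.array([cv2.GaussianBlur(c.reshape(h,w),(3,3),.5).ravel() for c in A.T]).T
    y=im[v:v+h,u:u+w].astype(float).reshape(-1,3)
    return ((A@np.linalg.lstsq(A,y,rcond=None)[0]-y)**2).sum()
if __name__=="__main__":
    T=np.mean([bot.capture("top") for _ in range(4)],0);S=np.mean([bot.capture("scene") for _ in range(4)],0)
    for n,im,box in(("top",T,(136,212,19,19)),("scene",S,(350,159,18,18))):
        r=[]
        for tip in(5,6.3):
            for d in range(0,90,6):
                m=minimize(cost,[508.5,181],args=(n,im,box,np.radians(d),tip),method="Nelder-Mead",options=dict(maxiter=45,initial_simplex=[[508.5,181],[510.5,181],[508.5,183]]))
                r.append((round(m.fun),tip,d,m.x.round(1).tolist()))
        r.sort();print(n,*r[:8],r[-1],sep="\n")
E
time python3 fit.py
```

```text
Traceback (most recent call last):
  File "fit.py", line 34, in <module>
    m=minimize(cost,[508.5,181],args=(n,im,box,np.radians(d),tip),method="Nelder-Mead",options=dict(maxiter=45,initial_simplex=[[508.5,181],[510.5,181],[508.5,183]]))
  File "fit.py", line 23, in cost
    u,v,w,h=box;L=labels(n,p[0],p[1],yaw,tip,box)
                  ~~~~~~^^^^^^^^^^^^^^^^^^^^^^^^^
  File "fit.py", line 15, in labels
    draw(col(128),1);draw(cv2.convexHull(np.float32([proj(n,p) for p in col(136)]))[:0] if 0 else col(136),1)
                     ~~~~^^^^^^^^^^^^^^^^^^^^^^^^^^^^^^^^^^^^^^^^^^^^^^^^^^^^^^^^^^^^^^^^^^^^^^^^^^^^^^^^^^^^
  File "fit.py", line 13, in draw
    q=np.array([proj(n,p) for p in P]);q=((q+.5-[u,v])*s-.5)
                ~~~~^^^^^
  File "h.py", line 8, in proj
    K,R,t=cam(n);q=K@(R@np.array(X,float)+t);return q[:2]/q[2]
          ~~~^^^
  File "h.py", line 4, in cam
    c=bot.camera_model(n);return [np.array(c[k],float) for k in("camera_matrix","R","t")]
ValueError: time passes only in moves, steps and waits

real	0m4.484s
user	0m1.477s
sys	0m0.601s
```

>>> carry_out(
  plan=[
    {"tx": 32, "ty": 23.7, "rz": -0.0628},
    {"tx": 32, "ty": 23.7, "rz": -0.0628},
    {"tx": 32, "ty": 23.7, "rz": -0.0628},
    {"tx": 32, "ty": 23.7, "rz": -0.0628},
    {"tx": 32, "ty": 23.7, "rz": -0.0628},
    {"tx": 32, "ty": 23.7, "rz": -0.0628},
    {"tx": 32, "ty": 23.7, "rz": -0.0628},
    {"tx": 32, "ty": 23.7, "rz": -0.0628},
    {"tx": 32, "ty": 23.7, "rz": -0.0628},
    {"tx": 32, "ty": 23.7, "rz": -0.0628},
    {"tx": 32, "ty": 23.7, "rz": -0.0628},
    {"tx": 32, "ty": 23.7, "rz": -0.0628},
  ],
  gripper=0,
)

```text
invalid input at $.plan[0]: expected keys tx, ty, tz, rx, ry, rz
```

```bash
sed -i 's/^def cam/import functools\n@functools.cache\ndef cam/' h.py; sed -i 's/cv2.convexHull.*if 0 else //' fit.py; time python3 fit.py; python3 -c "
from h import *;o=bot.get_obs();print({k:np.round(o[k],3) for k in('time','tool_pos','tcp_rot','contact_force')})"
```

```text
top
(236727, 5, 36, [508.6, 183.1])
(237706, 5, 30, [508.6, 182.8])
(239846, 5, 42, [508.6, 182.8])
(241138, 6.3, 36, [508.6, 183.1])
(242885, 6.3, 30, [508.7, 182.8])
(243416, 5, 24, [508.6, 182.8])
(244165, 5, 48, [508.6, 183.1])
(246070, 6.3, 42, [508.6, 182.8])
(279000, 6.3, 78, [508.6, 182.8])
scene
(158114, 5, 24, [504.0, 182.0])
(160102, 5, 30, [503.9, 181.9])
(160108, 5, 18, [503.9, 182.0])
(160697, 5, 12, [504.0, 182.0])
(162346, 5, 36, [503.9, 182.0])
(162647, 5, 6, [504.0, 182.0])
(163134, 6.3, 24, [503.8, 182.0])
(163295, 6.3, 18, [504.0, 181.9])
(207762, 6.3, 72, [503.5, 182.0])
{'time': np.float64(1.6), 'tool_pos': array([ 176.488, -494.477,  226.76 ]), 'tcp_rot': array([3.141, 0.   , 0.343]), 'contact_force': array([-0.104,  0.027, -0.328])}
real	0m6.106s
user	0m5.289s
sys	0m0.032s
```

>>> carry_out(
  plan=[
    {"tx": 32, "ty": 23.7, "tz": 0, "rx": 0, "ry": 0, "rz": -0.0628},
    {"tx": 32, "ty": 23.7, "tz": 0, "rx": 0, "ry": 0, "rz": -0.0628},
    {"tx": 32, "ty": 23.7, "tz": 0, "rx": 0, "ry": 0, "rz": -0.0628},
    {"tx": 32, "ty": 23.7, "tz": 0, "rx": 0, "ry": 0, "rz": -0.0628},
    {"tx": 32, "ty": 23.7, "tz": 0, "rx": 0, "ry": 0, "rz": -0.0628},
    {"tx": 32, "ty": 23.7, "tz": 0, "rx": 0, "ry": 0, "rz": -0.0628},
    {"tx": 32, "ty": 23.7, "tz": 0, "rx": 0, "ry": 0, "rz": -0.0628},
    {"tx": 32, "ty": 23.7, "tz": 0, "rx": 0, "ry": 0, "rz": -0.0628},
    {"tx": 32, "ty": 23.7, "tz": 0, "rx": 0, "ry": 0, "rz": -0.0628},
    {"tx": 32, "ty": 23.7, "tz": 0, "rx": 0, "ry": 0, "rz": -0.0628},
    {"tx": 32, "ty": 23.7, "tz": 0, "rx": 0, "ry": 0, "rz": -0.0628},
    {"tx": 32, "ty": 23.7, "tz": 0, "rx": 0, "ry": 0, "rz": -0.0628},
  ],
  gripper=0,
)

```text
time: 2.8
tool_pos: [561.7, -208.9, 226.8]
tcp_rot: [3.141, -0.0, -0.413]
contact_force: [0.5, -0.8, 0.7]
grip_width: 92.2
finger_force: 0.0
```

>>> carry_out(
  plan=[
    {"tx": 0, "ty": 0, "tz": -35, "rx": 0, "ry": 0, "rz": 0},
    {"tx": 0, "ty": 0, "tz": -35, "rx": 0, "ry": 0, "rz": 0},
    {"tx": 0, "ty": 0, "tz": -35, "rx": 0, "ry": 0, "rz": 0},
    {"tx": 0, "ty": 0, "tz": -30, "rx": 0, "ry": 0, "rz": 0},
    {"tx": 0, "ty": 0, "tz": -20, "rx": 0, "ry": 0, "rz": 0},
    {"tx": 0, "ty": 0, "tz": -14, "rx": 0, "ry": 0, "rz": 0},
    {"tx": 0, "ty": 0, "tz": -10, "rx": 0, "ry": 0, "rz": 0},
    {"tx": 0, "ty": 0, "tz": -8, "rx": 0, "ry": 0, "rz": 0},
    {"tx": 0, "ty": 0, "tz": -6, "rx": 0, "ry": 0, "rz": 0},
    {"tx": 0, "ty": 0, "tz": 0, "rx": 0, "ry": 0, "rz": 0},
  ],
)

```text
time: 3.8
tool_pos: [560.4, -210.0, 33.5]
tcp_rot: [3.142, 0.0, -0.411]
contact_force: [0.5, 0.5, 0.5]
grip_width: 92.1
finger_force: 0.0
```

>>> carry_out(
  plan=[
    {"tx": 0, "ty": 0, "tz": 0, "rx": 0, "ry": 0, "rz": 0},
    {"tx": 0, "ty": 0, "tz": 0, "rx": 0, "ry": 0, "rz": 0},
    {"tx": 0, "ty": 0, "tz": 0, "rx": 0, "ry": 0, "rz": 0},
    {"tx": 0, "ty": 0, "tz": 0, "rx": 0, "ry": 0, "rz": 0},
    {"tx": 0, "ty": 0, "tz": 0, "rx": 0, "ry": 0, "rz": 0},
    {"tx": 0, "ty": 0, "tz": 0, "rx": 0, "ry": 0, "rz": 0},
    {"tx": 0, "ty": 0, "tz": 0, "rx": 0, "ry": 0, "rz": 0},
    {"tx": 0, "ty": 0, "tz": 0, "rx": 0, "ry": 0, "rz": 0},
    {"tx": 0, "ty": 0, "tz": 0, "rx": 0, "ry": 0, "rz": 0},
    {"tx": 0, "ty": 0, "tz": 0, "rx": 0, "ry": 0, "rz": 0},
  ],
  gripper=1,
)

```text
time: 4.8
tool_pos: [560.5, -210.0, 33.7]
tcp_rot: [3.142, 0.0, -0.411]
contact_force: [-0.8, 0.8, 0.1]
grip_width: 34.1
finger_force: 29.9
```

>>> carry_out(
  plan=[
    {"tx": 0, "ty": 0, "tz": 10, "rx": 0, "ry": 0, "rz": 0},
    {"tx": 0, "ty": 0, "tz": 20, "rx": 0, "ry": 0, "rz": 0},
    {"tx": 0, "ty": 0, "tz": 30, "rx": 0, "ry": 0, "rz": 0},
    {"tx": 0, "ty": 0, "tz": 40, "rx": 0, "ry": 0, "rz": 0},
    {"tx": 0, "ty": 0, "tz": 40, "rx": 0, "ry": 0, "rz": 0},
    {"tx": 0, "ty": 0, "tz": 35, "rx": 0, "ry": 0, "rz": 0},
    {"tx": 0, "ty": 0, "tz": 30, "rx": 0, "ry": 0, "rz": 0},
    {"tx": 0, "ty": 0, "tz": 10, "rx": 0, "ry": 0, "rz": 0},
  ],
)

```text
time: 5.6
tool_pos: [561.3, -210.4, 252.4]
tcp_rot: [3.141, -0.005, -0.411]
contact_force: [0.9, -0.8, -5.0]
grip_width: 34.2
finger_force: 29.9
```

>>> carry_out(
  plan=[
    {"tx": -2.3, "ty": 15, "tz": 0, "rx": 0, "ry": 0, "rz": 0.0793},
    {"tx": -4.3, "ty": 30, "tz": 0, "rx": 0, "ry": 0, "rz": 0.0793},
    {"tx": -4.7, "ty": 37, "tz": 0, "rx": 0, "ry": 0, "rz": 0.0793},
    {"tx": -4.7, "ty": 38, "tz": 0, "rx": 0, "ry": 0, "rz": 0.0793},
    {"tx": -4.7, "ty": 38, "tz": 0, "rx": 0, "ry": 0, "rz": 0.0793},
    {"tx": -4.7, "ty": 38, "tz": 0, "rx": 0, "ry": 0, "rz": 0.0793},
    {"tx": -4.7, "ty": 38, "tz": 0, "rx": 0, "ry": 0, "rz": 0.0793},
    {"tx": -4.7, "ty": 38, "tz": 0, "rx": 0, "ry": 0, "rz": 0.0793},
    {"tx": -4.7, "ty": 38, "tz": 0, "rx": 0, "ry": 0, "rz": 0.0793},
    {"tx": -4.7, "ty": 37, "tz": 0, "rx": 0, "ry": 0, "rz": 0.0793},
    {"tx": -4.3, "ty": 30, "tz": 0, "rx": 0, "ry": 0, "rz": 0.0793},
    {"tx": -3, "ty": 15, "tz": 0, "rx": 0, "ry": 0, "rz": 0.0793},
  ],
)

```text
time: 6.8
tool_pos: [507.4, 184.3, 247.2]
tcp_rot: [-3.14, 0.003, 0.546]
contact_force: [0.5, 0.4, -4.8]
grip_width: 33.8
finger_force: 29.9
```

Run:
```python
from h import *
o=bot.get_obs();print({k:np.round(o[k],3) for k in('time','tool_pos','tcp_rot','contact_force','moment','grip_width')})
S=bot.capture("scene");T=bot.capture("top")
x,y=o['tool_pos'][:2]
print("tip",proj("scene",(508.7,182,167)),"foot",proj("scene",(x,y,o['tool_pos'][2]-33.7)))
cv2.imwrite("pics/a.png",np.hstack([crop(S,325,125,66,75,6),crop(T,110,180,66,75,6)]))
```

```text
{'time': np.float64(6.8), 'tool_pos': array([507.431, 184.306, 247.164]), 'tcp_rot': array([-3.14e+00,  3.00e-03,  5.46e-01]), 'contact_force': array([ 0.454,  0.429, -4.848]), 'moment': array([-0.066, -0.017, -0.003]), 'grip_width': np.float64(33.846)}
tip [361.24116566 163.02634269] foot [365.73581843 150.87201351]
```

View pics/a.png

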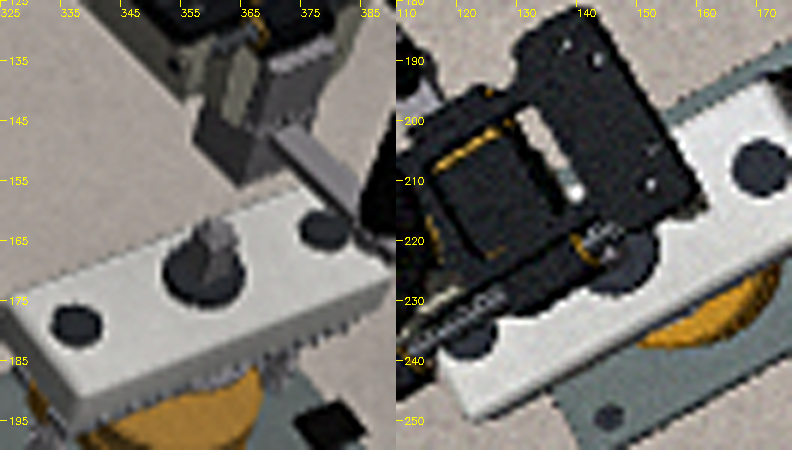

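```bash
cat > fit2.py <<'E'
from h import *
from scipy.optimize import minimize
s=8
def labels(n,x,y,yaw,tip,cx,cy,box):
    u,v,w,h=box;K,R,t=cam(n);C=-R.T@t;L=np.zeros((h*s,w*s),np.int32)
    def px(P): return ((np.array([proj(n,p) for p in P])+.5-[u,v])*s-.5)
    def fill(q,k): cv2.fillPoly(L,[np.round(q*16).astype(np.int32)],k,shift=4)
    def ring(hw,z):
        a=yaw+np.pi/4+np.arange(4)*np.pi/2
        return np.c_[x+hw*2**.5*np.cos(a),y+hw*2**.5*np.sin(a),np.full(4,z)]
    if n=="scene": fill(((np.array([[340,172.3],[340,140],[385,140],[385,151.5]])+.5-[u,v])*s),11)
    a=np.linspace(0,2*np.pi,60);c=[np.c_[cx+19*np.cos(a),cy+19*np.sin(a),np.full(60,z)] for z in(128,136)]
    fill(cv2.convexHull(np.float32(np.vstack([px(c[0]),px(c[1])])))[:,0],1);fill(px(c[1]),12)
    b,m,tp=ring(8,136),ring(8,162),ring(tip,167)
    for lo,hi,k0 in((b,m,2),(m,tp,6)):
        for i in range(4):
            j=(i+1)%4
            if np.cross(lo[j]-lo[i],hi[i]-lo[i])@(C-lo[i])>0: fill(px([lo[i],lo[j],hi[j],hi[i]]),k0+i)
    fill(px(tp),10);return L
def cost(p,n,im,box,yaw):
    u,v,w,h=box;L=labels(n,p[0],p[1],yaw,p[4],p[2],p[3],box)
    A=np.array([cv2.GaussianBlur(cv2.resize((L==k).astype(np.float32),(w,h),interpolation=cv2.INTER_AREA),(3,3),.5).ravel() for k in range(13)]).T
    y=im[v:v+h,u:u+w].astype(float).reshape(-1,3)
    return ((A@np.linalg.lstsq(A,y,rcond=None)[0]-y)**2).sum()
S=np.mean([bot.capture("scene") for _ in range(6)],0);T=cv2.imread("pics/top0.png")[:,:,::-1]
for n,im,box in(("top",T,(136,212,19,19)),("scene",S,(350,159,18,18))):
    r=[]
    for d in range(0,90,5):
        x0=np.array([508.7,182,508.7,182,5.5])
        m=minimize(cost,x0,args=(n,im,box,np.radians(d)),method="Nelder-Mead",options=dict(maxiter=200,initial_simplex=np.vstack([x0,x0+np.diag([2,2,2,2,.8])])))
        r.append((round(m.fun),d,m.x.round(1).tolist()))
    print(n,[q[:2] for q in r]);r.sort();print(*r[:4],sep="\n")
t=proj("scene",(508.7,182,167))
a=.546;x,y=bot.get_obs()['tool_pos'][:2]
for sx,sy in((1,-1),(1,1),(-1,-1)):
    print(sx,sy,proj("scene",(x+17*(sx*np.cos(a)-sy*np.sin(a)),y+17*(sx*np.sin(a)+sy*np.cos(a)),213.5)))
E
python3 fit2.py
```

```text
top [(250588, 0), (266352, 5), (255163, 10), (248617, 15), (249001, 20), (239433, 25), (239998, 30), (232671, 35), (240748, 40), (245901, 45), (246295, 50), (253893, 55), (257124, 60), (261991, 65), (258702, 70), (256785, 75), (252923, 80), (252820, 85)]
(232671, 35, [508.3, 182.9, 508.6, 183.4, 4.7])
(239433, 25, [508.4, 183.0, 508.6, 183.4, 4.9])
(239998, 30, [508.1, 183.0, 508.7, 183.4, 5.5])
(240748, 40, [509.2, 183.1, 508.6, 183.3, 4.5])
scene [(129341, 0), (122978, 5), (122653, 10), (168783, 15), (166945, 20), (167550, 25), (169863, 30), (172738, 35), (179577, 40), (122652, 45), (196737, 50), (117982, 55), (129024, 60), (132518, 65), (135646, 70), (140199, 75), (135414, 80), (156282, 85)]
(117982, 55, [508.7, 180.4, 503.5, 182.3, 6.5])
(122652, 45, [509.5, 179.9, 503.5, 182.0, 7.5])
(122653, 10, [509.0, 181.6, 503.6, 182.4, 6.9])
(122978, 5, [508.4, 181.2, 503.6, 182.2, 7.1])
1 -1 [363.40582375 157.50480664]
1 1 [373.68913543 153.11916693]
-1 -1 [355.49114981 149.42044823]
```

Run:
```python
from h import *
o=bot.get_obs();print({k:np.round(o[k],3) for k in('time','tool_pos','tcp_rot','moment')})
S=np.mean([bot.capture("scene") for _ in range(4)],0).clip(0,255).astype(np.uint8)
x,y,z=o['tool_pos'];a=o['tcp_rot'][2]
c=crop(S,340,126,46,50,12)
d=c.copy()
def L(P,col):
    q=(np.array([proj("scene",p) for p in P])+.5-[340,126])*12-.5
    cv2.polylines(d,[np.round(q).astype(np.int32)],True,col,1)
def sq(x,y,a,hw,z): 
    t=a+np.pi/4+np.arange(4)*np.pi/2;return np.c_[x+hw*2**.5*np.cos(t),y+hw*2**.5*np.sin(t),np.full(4,z)]
L(sq(x,y,a,17,z-33.7),(0,255,0));L(sq(x,y,a,17,z+36.3),(0,255,0))
L(sq(508.7,182,.56,8,162),(0,0,255));L(sq(508.7,182,.56,8,136),(0,0,255));L(sq(508.7,182,.56,5,167),(0,0,255))
cv2.imwrite("pics/b.png",cv2.resize(np.hstack([c,d]),(800,435)))
```

```text
{'time': np.float64(7.2), 'tool_pos': array([509.1  , 180.964, 248.438]), 'tcp_rot': array([3.141e+00, 1.000e-03, 5.390e-01]), 'moment': array([-0.029,  0.047,  0.014])}
```

View pics/b.png

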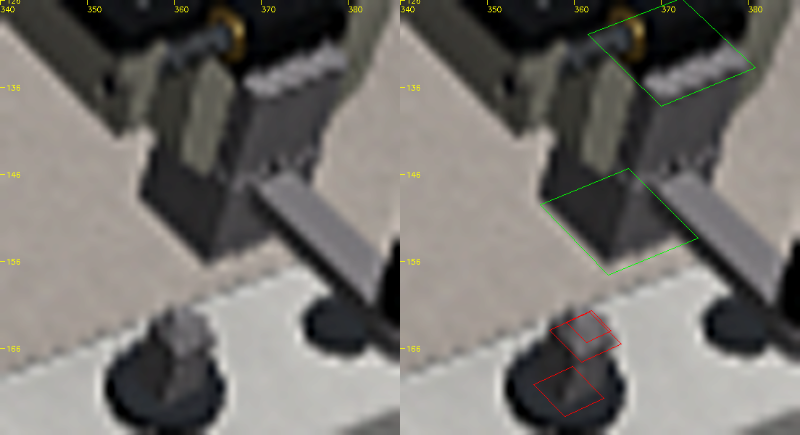

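The scene view shows the hub's lower corner at (364,155), and the shaft tip below it at (361,163). Model overlays of both are shifted by about the same 1 px, so the two line up and I can lower the crank.

>>> carry_out(
  plan=[
    {"tx": 0, "ty": 0, "tz": -15, "rx": 0, "ry": 0, "rz": 0},
    {"tx": 0, "ty": 0, "tz": -15, "rx": 0, "ry": 0, "rz": 0},
    {"tx": 0, "ty": 0, "tz": -10, "rx": 0, "ry": 0, "rz": 0},
    {"tx": 0, "ty": 0, "tz": -4, "rx": 0, "ry": 0, "rz": 0},
    {"tx": 0, "ty": 0, "tz": -3, "rx": 0, "ry": 0, "rz": 0},
    {"tx": 0, "ty": 0, "tz": -2, "rx": 0, "ry": 0, "rz": 0},
    {"tx": 0, "ty": 0, "tz": -2, "rx": 0, "ry": 0, "rz": 0},
    {"tx": 0, "ty": 0, "tz": -1, "rx": 0, "ry": 0, "rz": 0},
    {"tx": 0, "ty": 0, "tz": 0, "rx": 0, "ry": 0, "rz": 0},
  ],
)

```text
time: 8.3
tool_pos: [509.0, 182.0, 196.8]
tcp_rot: [3.141, -0.0, 0.541]
contact_force: [-0.4, -0.2, -4.6]
grip_width: 34.0
finger_force: 29.9
```

>>> carry_out(
  plan=[
    {"tx": 0, "ty": 0, "tz": -2, "rx": 0, "ry": 0, "rz": 0},
    {"tx": 0, "ty": 0, "tz": -2, "rx": 0, "ry": 0, "rz": 0},
    {"tx": 0, "ty": 0, "tz": -2, "rx": 0, "ry": 0, "rz": 0},
    {"tx": 0, "ty": 0, "tz": 0, "rx": 0, "ry": 0, "rz": 0},
  ],
)

```text
time: 8.7
tool_pos: [508.8, 181.9, 190.3]
tcp_rot: [-3.141, 0.001, 0.541]
contact_force: [0.1, 1.0, -4.2]
grip_width: 34.0
finger_force: 29.9
```

>>> carry_out(
  plan=[
    {"tx": 0, "ty": 0, "tz": -4, "rx": 0, "ry": 0, "rz": 0},
    {"tx": 0, "ty": 0, "tz": -4, "rx": 0, "ry": 0, "rz": 0},
    {"tx": 0, "ty": 0, "tz": -4, "rx": 0, "ry": 0, "rz": 0},
    {"tx": 0, "ty": 0, "tz": -4, "rx": 0, "ry": 0, "rz": 0},
    {"tx": 0, "ty": 0, "tz": -2, "rx": 0, "ry": 0, "rz": 0},
    {"tx": 0, "ty": 0, "tz": 0, "rx": 0, "ry": 0, "rz": 0},
  ],
)

```text
time: 9.3
tool_pos: [508.8, 181.9, 172.3]
tcp_rot: [-3.141, 0.001, 0.541]
contact_force: [0.1, -0.4, -4.8]
grip_width: 34.0
finger_force: 29.9
```

>>> carry_out(
  plan=[
    {"tx": 0, "ty": 0, "tz": -1, "rx": 0, "ry": 0, "rz": 0},
    {"tx": 0, "ty": 0, "tz": -1, "rx": 0, "ry": 0, "rz": 0},
    {"tx": 0, "ty": 0, "tz": -1, "rx": 0, "ry": 0, "rz": 0},
    {"tx": 0, "ty": 0, "tz": 0, "rx": 0, "ry": 0, "rz": 0},
  ],
)

```text
time: 9.7
tool_pos: [509.0, 181.9, 169.8]
tcp_rot: [3.141, -0.0, 0.541]
contact_force: [-0.7, 0.3, -5.4]
grip_width: 34.1
finger_force: 29.9
```

>>> carry_out(
  plan=[
    {"tx": 0, "ty": 0, "tz": -0.7, "rx": 0, "ry": 0, "rz": 0},
    {"tx": 0, "ty": 0, "tz": -0.7, "rx": 0, "ry": 0, "rz": 0},
    {"tx": 0, "ty": 0, "tz": 0, "rx": 0, "ry": 0, "rz": 0},
  ],
)

```text
time: 10.0
tool_pos: [509.1, 182.0, 169.7]
tcp_rot: [3.141, -0.001, 0.541]
contact_force: [-2.4, -1.0, 6.2]
grip_width: 33.6
finger_force: 29.9
```

>>> carry_out(
  plan=[
    {"tx": 0, "ty": 0, "tz": 0, "rx": 0, "ry": 0, "rz": 0},
    {"tx": 0, "ty": 0, "tz": 0, "rx": 0, "ry": 0, "rz": 0},
    {"tx": 0, "ty": 0, "tz": 0, "rx": 0, "ry": 0, "rz": 0},
    {"tx": 0, "ty": 0, "tz": 0, "rx": 0, "ry": 0, "rz": 0},
    {"tx": 0, "ty": 0, "tz": 0, "rx": 0, "ry": 0, "rz": 0},
    {"tx": 0, "ty": 0, "tz": 10, "rx": 0, "ry": 0, "rz": 0},
    {"tx": 0, "ty": 0, "tz": 20, "rx": 0, "ry": 0, "rz": 0},
    {"tx": 0, "ty": 0, "tz": 30, "rx": 0, "ry": 0, "rz": 0},
    {"tx": 0, "ty": 0, "tz": 25, "rx": 0, "ry": 0, "rz": 0},
    {"tx": 0, "ty": 0, "tz": 15, "rx": 0, "ry": 0, "rz": 0},
    {"tx": 0, "ty": 0, "tz": 0, "rx": 0, "ry": 0, "rz": 0},
  ],
  gripper=0,
)

```text
time: 11.1
tool_pos: [510.1, 182.2, 271.4]
tcp_rot: [3.14, -0.005, 0.541]
contact_force: [-0.5, 0.3, 0.0]
grip_width: 92.2
finger_force: 0.0
```

Run:
```python
from h import *
S=bot.capture("scene");T=bot.capture("top")
for n in("scene","top"):print(n,proj(n,(577.6,223.1,244)),proj(n,(508.8,181.9,206)))
cv2.imwrite("pics/d.png",np.hstack([crop(S,325,120,66,75,6),crop(T,90,170,66,75,6)]))
```

```text
scene [387.56430889 162.86683406] [364.27781061 153.1630302 ]
top [112.12815904 190.30516553] [136.10921606 221.13669676]
```

View pics/d.png

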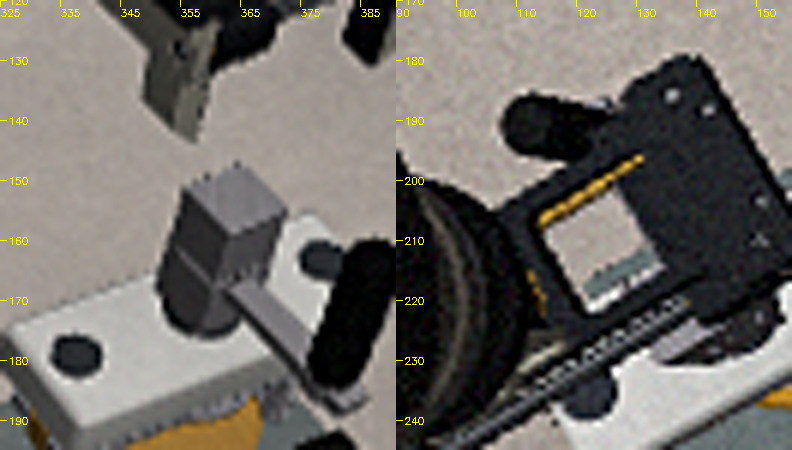

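The crank is down on the collar, with its hub top near (364,153) in the scene view. The handle top in the top view at (112,190) matches the prediction, so I'll move over the handle and lower.

>>> carry_out(
  plan=[
    {"tx": 17, "ty": 10.3, "tz": 0, "rx": 0, "ry": 0, "rz": 0},
    {"tx": 26, "ty": 15.5, "tz": 0, "rx": 0, "ry": 0, "rz": 0},
    {"tx": 17, "ty": 10.3, "tz": 0, "rx": 0, "ry": 0, "rz": 0},
    {"tx": 8.7, "ty": 5.1, "tz": 0, "rx": 0, "ry": 0, "rz": 0},
    {"tx": 0, "ty": 0, "tz": 0, "rx": 0, "ry": 0, "rz": 0},
    {"tx": 0, "ty": 0, "tz": -15, "rx": 0, "ry": 0, "rz": 0},
    {"tx": 0, "ty": 0, "tz": -20, "rx": 0, "ry": 0, "rz": 0},
    {"tx": 0, "ty": 0, "tz": -15, "rx": 0, "ry": 0, "rz": 0},
    {"tx": 0, "ty": 0, "tz": -6, "rx": 0, "ry": 0, "rz": 0},
    {"tx": 0, "ty": 0, "tz": 0, "rx": 0, "ry": 0, "rz": 0},
  ],
)

```text
time: 12.2
tool_pos: [576.8, 222.8, 211.2]
tcp_rot: [-3.141, 0.003, 0.541]
contact_force: [-0.1, -0.0, 0.3]
grip_width: 91.5
finger_force: 0.0
```

>>> carry_out(
  plan=[
    {"tx": 0, "ty": 0, "tz": 0, "rx": 0, "ry": 0, "rz": 0},
    {"tx": 0, "ty": 0, "tz": 0, "rx": 0, "ry": 0, "rz": 0},
    {"tx": 0, "ty": 0, "tz": 0, "rx": 0, "ry": 0, "rz": 0},
    {"tx": 0, "ty": 0, "tz": 0, "rx": 0, "ry": 0, "rz": 0},
    {"tx": 0, "ty": 0, "tz": 0, "rx": 0, "ry": 0, "rz": 0},
    {"tx": 0, "ty": 0, "tz": 0, "rx": 0, "ry": 0, "rz": 0},
    {"tx": 0, "ty": 0, "tz": 0, "rx": 0, "ry": 0, "rz": 0},
    {"tx": 0, "ty": 0, "tz": 0, "rx": 0, "ry": 0, "rz": 0},
    {"tx": 0, "ty": 0, "tz": 0, "rx": 0, "ry": 0, "rz": 0},
    {"tx": 0, "ty": 0, "tz": 0, "rx": 0, "ry": 0, "rz": 0},
  ],
  gripper=1,
)

```text
time: 13.2
tool_pos: [577.7, 223.1, 212.3]
tcp_rot: [3.142, 0.0, 0.541]
contact_force: [-0.3, 0.1, -0.3]
grip_width: 23.3
finger_force: 30.0
```

Run:
```python
import numpy as np
for s in(15,5):
    a=np.radians(31-s*np.arange(180//s+1));p=80*np.c_[np.cos(a),np.sin(a)]
    print(s,np.diff(p.round(1),axis=0).round(1).tolist())
```

```text
15 [[8.3, -19.1], [3.1, -20.7], [-2.4, -20.8], [-7.6, -19.4], [-12.5, -16.8], [-16.3, -13.0], [-19.1, -8.3], [-20.7, -3.1], [-20.8, 2.4], [-19.4, 7.6], [-16.8, 12.5], [-13.0, 16.3]]
5 [[3.3, -6.1], [2.8, -6.4], [2.2, -6.6], [1.6, -6.8], [1.1, -6.9], [0.4, -7.0], [-0.2, -7.0], [-0.8, -6.9], [-1.4, -6.9], [-2.0, -6.6], [-2.5, -6.5], [-3.1, -6.3], [-3.7, -5.9], [-4.1, -5.6], [-4.7, -5.3], [-5.0, -4.8], [-5.5, -4.3], [-5.8, -3.9], [-6.1, -3.3], [-6.4, -2.8], [-6.6, -2.2], [-6.8, -1.6], [-6.9, -1.1], [-7.0, -0.4], [-7.0, 0.2], [-6.9, 0.8], [-6.9, 1.4], [-6.6, 2.0], [-6.5, 2.5], [-6.3, 3.1], [-5.9, 3.7], [-5.6, 4.1], [-5.3, 4.7], [-4.8, 5.0], [-4.3, 5.5], [-3.9, 5.8]]
```

Start gently with the first 60° in 5° steps.

>>> carry_out(
  plan=[
    {"tx": 3.3, "ty": -6.1, "tz": 0, "rx": 0, "ry": 0, "rz": 0},
    {"tx": 2.8, "ty": -6.4, "tz": 0, "rx": 0, "ry": 0, "rz": 0},
    {"tx": 2.2, "ty": -6.6, "tz": 0, "rx": 0, "ry": 0, "rz": 0},
    {"tx": 1.6, "ty": -6.8, "tz": 0, "rx": 0, "ry": 0, "rz": 0},
    {"tx": 1.1, "ty": -6.9, "tz": 0, "rx": 0, "ry": 0, "rz": 0},
    {"tx": 0.4, "ty": -7.0, "tz": 0, "rx": 0, "ry": 0, "rz": 0},
    {"tx": -0.2, "ty": -7.0, "tz": 0, "rx": 0, "ry": 0, "rz": 0},
    {"tx": -0.8, "ty": -6.9, "tz": 0, "rx": 0, "ry": 0, "rz": 0},
    {"tx": -1.4, "ty": -6.9, "tz": 0, "rx": 0, "ry": 0, "rz": 0},
    {"tx": -2.0, "ty": -6.6, "tz": 0, "rx": 0, "ry": 0, "rz": 0},
    {"tx": -2.5, "ty": -6.5, "tz": 0, "rx": 0, "ry": 0, "rz": 0},
    {"tx": -3.1, "ty": -6.3, "tz": 0, "rx": 0, "ry": 0, "rz": 0},
  ],
)

```text
time: 14.4
tool_pos: [578.5, 143.2, 212.0]
tcp_rot: [-3.14, 0.0, 0.541]
contact_force: [-4.7, 4.8, -3.3]
grip_width: 23.4
finger_force: 30.0
```

>>> carry_out(
  plan=[
    {"tx": -12.5, "ty": -16.8, "tz": 0, "rx": 0, "ry": 0, "rz": 0},
    {"tx": -16.3, "ty": -13.0, "tz": 0, "rx": 0, "ry": 0, "rz": 0},
    {"tx": -19.1, "ty": -8.3, "tz": 0, "rx": 0, "ry": 0, "rz": 0},
    {"tx": -20.7, "ty": -3.1, "tz": 0, "rx": 0, "ry": 0, "rz": 0},
    {"tx": -20.8, "ty": 2.4, "tz": 0, "rx": 0, "ry": 0, "rz": 0},
    {"tx": -19.4, "ty": 7.6, "tz": 0, "rx": 0, "ry": 0, "rz": 0},
    {"tx": -16.8, "ty": 12.5, "tz": 0, "rx": 0, "ry": 0, "rz": 0},
    {"tx": -13.0, "ty": 16.3, "tz": 0, "rx": 0, "ry": 0, "rz": 0},
    {"tx": -8.3, "ty": 19.1, "tz": 0, "rx": 0, "ry": 0, "rz": 0},
    {"tx": -3.1, "ty": 20.7, "tz": 0, "rx": 0, "ry": 0, "rz": 0},
    {"tx": 2.4, "ty": 20.8, "tz": 0, "rx": 0, "ry": 0, "rz": 0},
    {"tx": 7.6, "ty": 19.4, "tz": 0, "rx": 0, "ry": 0, "rz": 0},
  ],
)

```text
time: 15.6
tool_pos: [438.4, 221.0, 213.0]
tcp_rot: [3.141, 0.0, 0.541]
contact_force: [-0.7, -2.4, -3.2]
grip_width: 23.4
finger_force: 30.0
```

Now wind on from 240° to 420°.

>>> carry_out(
  plan=[
    {"tx": 12.5, "ty": 16.8, "tz": 0, "rx": 0, "ry": 0, "rz": 0},
    {"tx": 16.3, "ty": 13.0, "tz": 0, "rx": 0, "ry": 0, "rz": 0},
    {"tx": 19.1, "ty": 8.3, "tz": 0, "rx": 0, "ry": 0, "rz": 0},
    {"tx": 20.7, "ty": 3.1, "tz": 0, "rx": 0, "ry": 0, "rz": 0},
    {"tx": 20.8, "ty": -2.4, "tz": 0, "rx": 0, "ry": 0, "rz": 0},
    {"tx": 19.4, "ty": -7.6, "tz": 0, "rx": 0, "ry": 0, "rz": 0},
    {"tx": 16.8, "ty": -12.5, "tz": 0, "rx": 0, "ry": 0, "rz": 0},
    {"tx": 13.0, "ty": -16.3, "tz": 0, "rx": 0, "ry": 0, "rz": 0},
    {"tx": 8.3, "ty": -19.1, "tz": 0, "rx": 0, "ry": 0, "rz": 0},
    {"tx": 3.1, "ty": -20.7, "tz": 0, "rx": 0, "ry": 0, "rz": 0},
    {"tx": -2.4, "ty": -20.8, "tz": 0, "rx": 0, "ry": 0, "rz": 0},
    {"tx": -7.6, "ty": -19.4, "tz": 0, "rx": 0, "ry": 0, "rz": 0},
  ],
)

```text
time: 16.8
tool_pos: [578.6, 142.5, 211.8]
tcp_rot: [-3.14, 0.001, 0.541]
contact_force: [-6.9, 6.6, -4.1]
grip_width: 23.6
finger_force: 30.0
```

>>> carry_out(
  plan=[
    {"tx": -12.5, "ty": -16.8, "tz": 0, "rx": 0, "ry": 0, "rz": 0},
    {"tx": -16.3, "ty": -13.0, "tz": 0, "rx": 0, "ry": 0, "rz": 0},
    {"tx": -19.1, "ty": -8.3, "tz": 0, "rx": 0, "ry": 0, "rz": 0},
    {"tx": -20.7, "ty": -3.1, "tz": 0, "rx": 0, "ry": 0, "rz": 0},
    {"tx": -20.8, "ty": 2.4, "tz": 0, "rx": 0, "ry": 0, "rz": 0},
    {"tx": -19.4, "ty": 7.6, "tz": 0, "rx": 0, "ry": 0, "rz": 0},
    {"tx": -16.8, "ty": 12.5, "tz": 0, "rx": 0, "ry": 0, "rz": 0},
    {"tx": -13.0, "ty": 16.3, "tz": 0, "rx": 0, "ry": 0, "rz": 0},
    {"tx": -8.3, "ty": 19.1, "tz": 0, "rx": 0, "ry": 0, "rz": 0},
    {"tx": -3.1, "ty": 20.7, "tz": 0, "rx": 0, "ry": 0, "rz": 0},
    {"tx": 2.4, "ty": 20.8, "tz": 0, "rx": 0, "ry": 0, "rz": 0},
    {"tx": 7.6, "ty": 19.4, "tz": 0, "rx": 0, "ry": 0, "rz": 0},
  ],
)

```text
time: 18.0
tool_pos: [438.4, 221.0, 212.9]
tcp_rot: [3.141, 0.0, 0.541]
contact_force: [-1.3, -1.2, -2.0]
grip_width: 23.2
finger_force: 30.0
```

600° wound, so I'll go slowly from here.

>>> carry_out(
  plan=[
    {"tx": 3.7, "ty": 5.9, "tz": 0, "rx": 0, "ry": 0, "rz": 0},
    {"tx": 4.1, "ty": 5.6, "tz": 0, "rx": 0, "ry": 0, "rz": 0},
    {"tx": 4.7, "ty": 5.3, "tz": 0, "rx": 0, "ry": 0, "rz": 0},
    {"tx": 5.0, "ty": 4.8, "tz": 0, "rx": 0, "ry": 0, "rz": 0},
    {"tx": 5.5, "ty": 4.3, "tz": 0, "rx": 0, "ry": 0, "rz": 0},
    {"tx": 5.8, "ty": 3.9, "tz": 0, "rx": 0, "ry": 0, "rz": 0},
    {"tx": 6.1, "ty": 3.3, "tz": 0, "rx": 0, "ry": 0, "rz": 0},
    {"tx": 6.4, "ty": 2.8, "tz": 0, "rx": 0, "ry": 0, "rz": 0},
    {"tx": 6.6, "ty": 2.2, "tz": 0, "rx": 0, "ry": 0, "rz": 0},
    {"tx": 6.8, "ty": 1.6, "tz": 0, "rx": 0, "ry": 0, "rz": 0},
    {"tx": 6.9, "ty": 1.1, "tz": 0, "rx": 0, "ry": 0, "rz": 0},
    {"tx": 7.0, "ty": 0.4, "tz": 0, "rx": 0, "ry": 0, "rz": 0},
  ],
)

```text
time: 19.2
tool_pos: [508.6, 262.0, 212.6]
tcp_rot: [3.141, -0.001, 0.541]
contact_force: [-0.1, 2.8, 0.4]
grip_width: 22.9
finger_force: 30.0
```

Run:
```python
import numpy as np
a=np.radians(91-4*np.arange(41));p=80*np.c_[np.cos(a),np.sin(a)];d=np.diff(p.round(1),axis=0).round(1)
for i in range(0,40,2):print(91-4*i,d[i],d[i+1],(p[i+2]+[508.9,182]).round(1))
```

```text
91 [ 5.6 -0.1] [ 5.5 -0.5] [518.6 261.4]
83 [ 5.6 -0.9] [ 5.4 -1.2] [529.6 259.3]
75 [ 5.3 -1.7] [ 5.3 -2. ] [540.2 255.6]
67 [ 5.  -2.3] [ 4.9 -2.7] [550.1 250.6]
59 [ 4.7 -3.1] [ 4.4 -3.3] [559.2 244.2]
51 [ 4.3 -3.7] [ 3.9 -3.9] [567.4 236.6]
43 [ 3.7 -4.3] [ 3.3 -4.4] [574.4 227.9]
35 [ 3.1 -4.7] [ 2.7 -4.9] [580.2 218.3]
27 [ 2.3 -5. ] [ 2.  -5.3] [584.5 208. ]
19 [ 1.7 -5.3] [ 1.2 -5.4] [587.4 197.3]
11 [ 0.9 -5.6] [ 0.5 -5.5] [588.8 186.2]
3 [ 0.1 -5.6] [-0.3 -5.6] [588.6 175. ]
-5 [-0.7 -5.5] [-1.1 -5.5] [586.8 164. ]
-13 [-1.4 -5.4] [-1.8 -5.3] [583.6 153.3]
-21 [-2.2 -5.1] [-2.5 -5. ] [578.9 143.2]
-29 [-2.9 -4.8] [-3.2 -4.5] [572.8 133.9]
-37 [-3.5 -4.4] [-3.8 -4.1] [565.5 125.4]
-45 [-4.1 -3.8] [-4.4 -3.5] [557.  118.1]
-53 [-4.5 -3.2] [-4.8 -2.9] [547.7 112. ]
-61 [-5.  -2.5] [-5.1 -2.2] [537.6 107.3]
```

>>> carry_out(
  plan=[
    {"tx": 5.6, "ty": 0, "tz": 0, "rx": 0, "ry": 0, "rz": 0},
    {"tx": 5.6, "ty": -0.5, "tz": 0, "rx": 0, "ry": 0, "rz": 0},
  ],
)

```text
time: 19.4
tool_pos: [519.7, 261.3, 212.5]
tcp_rot: [3.141, -0.001, 0.541]
contact_force: [-1.6, 3.1, 1.3]
grip_width: 23.5
finger_force: 30.0
```

>>> carry_out(
  plan=[
    {"tx": 5.6, "ty": -0.9, "tz": 0, "rx": 0, "ry": 0, "rz": 0},
    {"tx": 5.4, "ty": -1.2, "tz": 0, "rx": 0, "ry": 0, "rz": 0},
  ],
)

```text
time: 19.6
tool_pos: [530.5, 259.0, 212.4]
tcp_rot: [3.141, -0.0, 0.541]
contact_force: [-1.4, 2.1, 1.3]
grip_width: 23.5
finger_force: 30.0
```

>>> carry_out(
  plan=[
    {"tx": 5.3, "ty": -1.7, "tz": 0, "rx": 0, "ry": 0, "rz": 0},
    {"tx": 5.3, "ty": -2.0, "tz": 0, "rx": 0, "ry": 0, "rz": 0},
  ],
)

```text
time: 19.8
tool_pos: [540.9, 255.3, 212.3]
tcp_rot: [3.141, 0.0, 0.541]
contact_force: [-0.2, 1.2, 0.1]
grip_width: 22.9
finger_force: 30.0
```

>>> carry_out(
  plan=[
    {"tx": 5.0, "ty": -2.3, "tz": 0, "rx": 0, "ry": 0, "rz": 0},
    {"tx": 4.9, "ty": -2.7, "tz": 0, "rx": 0, "ry": 0, "rz": 0},
  ],
)

```text
time: 20.0
tool_pos: [550.7, 250.1, 212.2]
tcp_rot: [3.141, 0.001, 0.541]
contact_force: [-1.6, 1.2, 0.8]
grip_width: 23.3
finger_force: 30.0
```

>>> carry_out(
  plan=[
    {"tx": 4.7, "ty": -3.1, "tz": 0, "rx": 0, "ry": 0, "rz": 0},
    {"tx": 4.4, "ty": -3.3, "tz": 0, "rx": 0, "ry": 0, "rz": 0},
  ],
)

```text
time: 20.2
tool_pos: [559.7, 243.7, 212.2]
tcp_rot: [3.141, 0.001, 0.541]
contact_force: [-1.9, 0.3, 0.5]
grip_width: 23.2
finger_force: 30.0
```

>>> carry_out(
  plan=[
    {"tx": 4.3, "ty": -3.7, "tz": 0, "rx": 0, "ry": 0, "rz": 0},
    {"tx": 3.9, "ty": -3.9, "tz": 0, "rx": 0, "ry": 0, "rz": 0},
  ],
)

```text
time: 20.4
tool_pos: [567.8, 236.1, 212.1]
tcp_rot: [3.142, 0.001, 0.541]
contact_force: [-2.9, 0.4, -0.3]
grip_width: 23.4
finger_force: 30.0
```

>>> carry_out(
  plan=[
    {"tx": 3.7, "ty": -4.3, "tz": 0, "rx": 0, "ry": 0, "rz": 0},
    {"tx": 3.3, "ty": -4.4, "tz": 0, "rx": 0, "ry": 0, "rz": 0},
  ],
)

```text
time: 20.6
tool_pos: [574.6, 227.4, 212.0]
tcp_rot: [-3.141, 0.001, 0.541]
contact_force: [-1.9, 0.0, 0.1]
grip_width: 23.3
finger_force: 30.0
```

>>> carry_out(
  plan=[
    {"tx": 3.1, "ty": -4.7, "tz": 0, "rx": 0, "ry": 0, "rz": 0},
    {"tx": 2.7, "ty": -4.9, "tz": 0, "rx": 0, "ry": 0, "rz": 0},
  ],
)

```text
time: 20.8
tool_pos: [580.3, 217.8, 212.0]
tcp_rot: [-3.141, 0.001, 0.541]
contact_force: [-3.4, 0.2, -1.2]
grip_width: 23.2
finger_force: 30.0
```

>>> carry_out(
  plan=[
    {"tx": 2.3, "ty": -5.0, "tz": 0, "rx": 0, "ry": 0, "rz": 0},
    {"tx": 2.0, "ty": -5.3, "tz": 0, "rx": 0, "ry": 0, "rz": 0},
  ],
)

```text
time: 21.0
tool_pos: [584.5, 207.6, 212.0]
tcp_rot: [-3.141, 0.001, 0.541]
contact_force: [-4.7, -0.0, -1.8]
grip_width: 23.6
finger_force: 30.0
```

>>> carry_out(
  plan=[
    {"tx": 1.7, "ty": -5.3, "tz": 0, "rx": 0, "ry": 0, "rz": 0},
    {"tx": 1.2, "ty": -5.4, "tz": 0, "rx": 0, "ry": 0, "rz": 0},
  ],
)

```text
time: 21.2
tool_pos: [586.6, 199.3, 212.2]
tcp_rot: [-3.136, -0.0, 0.541]
contact_force: [-7.0, 12.4, -1.1]
grip_width: 23.2
finger_force: 30.1
```

>>> carry_out(
  plan=[
    {"tx": 0.5, "ty": -2.5, "tz": 0, "rx": 0, "ry": 0, "rz": 0},
    {"tx": 0, "ty": 0, "tz": 0, "rx": 0, "ry": 0, "rz": 0},
    {"tx": 0, "ty": 0, "tz": 0, "rx": 0, "ry": 0, "rz": 0},
  ],
)

```text
time: 21.5
tool_pos: [586.8, 198.2, 212.2]
tcp_rot: [-3.135, -0.001, 0.542]
contact_force: [-7.9, 11.5, -1.2]
grip_width: 23.4
finger_force: 30.1
```

>>> carry_out(
  plan=[
    {"tx": 0.5, "ty": -3, "tz": 0, "rx": 0, "ry": 0, "rz": 0},
    {"tx": 0, "ty": 0, "tz": 0, "rx": 0, "ry": 0, "rz": 0},
    {"tx": 0, "ty": 0, "tz": 0, "rx": 0, "ry": 0, "rz": 0},
  ],
)

```text
time: 21.8
tool_pos: [587.1, 196.3, 212.3]
tcp_rot: [-3.134, -0.002, 0.543]
contact_force: [-8.2, 15.5, -1.0]
grip_width: 23.4
finger_force: 30.1
```

>>> carry_out(
  plan=[
    {"tx": 0.3, "ty": -3, "tz": 0, "rx": 0, "ry": 0, "rz": 0},
    {"tx": 0, "ty": 0, "tz": 0, "rx": 0, "ry": 0, "rz": 0},
    {"tx": 0.2, "ty": -3, "tz": 0, "rx": 0, "ry": 0, "rz": 0},
    {"tx": 0, "ty": 0, "tz": 0, "rx": 0, "ry": 0, "rz": 0},
    {"tx": 0, "ty": 0, "tz": 0, "rx": 0, "ry": 0, "rz": 0},
  ],
)

```text
time: 22.3
tool_pos: [587.6, 192.2, 212.7]
tcp_rot: [-3.131, -0.004, 0.544]
contact_force: [-8.4, 20.6, -0.0]
grip_width: 23.4
finger_force: 30.2
```

Run:
```python
from h import *
S=bot.capture("scene");T=bot.capture("top")
cv2.imwrite("pics/e.png",np.hstack([crop(S,325,135,66,75,6),crop(T,90,180,66,75,6)]))
o=bot.get_obs();print({k:np.round(o[k],3) for k in('time','tool_pos','tcp_rot','contact_force','moment')})
```

```text
{'time': np.float64(22.4), 'tool_pos': array([587.619, 192.236, 212.655]), 'tcp_rot': array([-3.131, -0.004,  0.544]), 'contact_force': array([-7.59 , 21.624, -0.665]), 'moment': array([4.096, 1.567, 0.061])}
```

View pics/e.png

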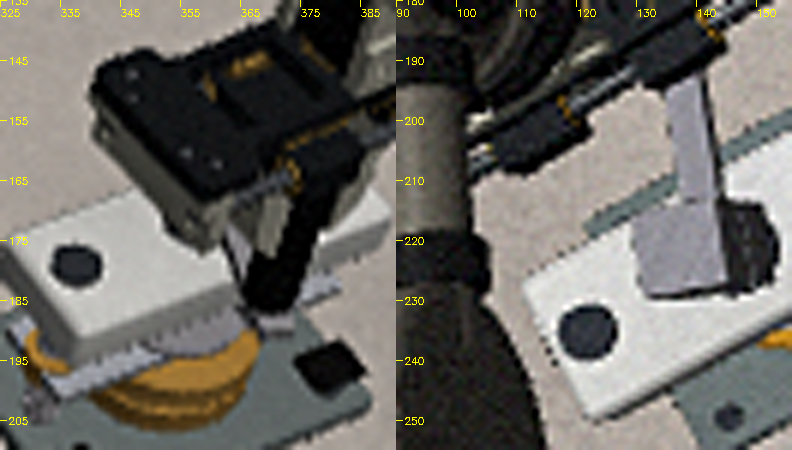

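The force rose to over 20 N (normally about 3 N) with the turning stalled, and the scene view shows the plate resting on the flask near (355,190). That's the stop. I'll ease off, release and rise.

>>> carry_out(
  plan=[
    {"tx": -0.3, "ty": 3, "tz": 0, "rx": 0, "ry": 0, "rz": 0},
    {"tx": -0.3, "ty": 3, "tz": 0, "rx": 0, "ry": 0, "rz": 0},
    {"tx": 0, "ty": 3, "tz": 0, "rx": 0, "ry": 0, "rz": 0},
    {"tx": 0, "ty": 0, "tz": 0, "rx": 0, "ry": 0, "rz": 0},
  ],
)

```text
time: 22.8
tool_pos: [587.4, 196.9, 212.1]
tcp_rot: [-3.138, 0.0, 0.542]
contact_force: [-7.3, 6.9, -0.7]
grip_width: 23.1
finger_force: 30.0
```

>>> carry_out(
  plan=[
    {"tx": -0.8, "ty": 2, "tz": 0, "rx": 0, "ry": 0, "rz": 0},
    {"tx": 0, "ty": 0, "tz": 0, "rx": 0, "ry": 0, "rz": 0},
  ],
)

```text
time: 23.0
tool_pos: [587.1, 197.9, 212.2]
tcp_rot: [-3.14, 0.0, 0.542]
contact_force: [-4.4, 3.0, -1.3]
grip_width: 23.1
finger_force: 30.0
```

>>> carry_out(
  plan=[
    {"tx": 0, "ty": 0, "tz": 0, "rx": 0, "ry": 0, "rz": 0},
    {"tx": 0, "ty": 0, "tz": 0, "rx": 0, "ry": 0, "rz": 0},
    {"tx": 0, "ty": 0, "tz": 0, "rx": 0, "ry": 0, "rz": 0},
    {"tx": 0, "ty": 0, "tz": 0, "rx": 0, "ry": 0, "rz": 0},
    {"tx": 0, "ty": 0, "tz": 0, "rx": 0, "ry": 0, "rz": 0},
    {"tx": 0, "ty": 0, "tz": 10, "rx": 0, "ry": 0, "rz": 0},
    {"tx": 0, "ty": 0, "tz": 20, "rx": 0, "ry": 0, "rz": 0},
    {"tx": 0, "ty": 0, "tz": 20, "rx": 0, "ry": 0, "rz": 0},
    {"tx": 0, "ty": 0, "tz": 15, "rx": 0, "ry": 0, "rz": 0},
    {"tx": 0, "ty": 0, "tz": 5, "rx": 0, "ry": 0, "rz": 0},
    {"tx": 0, "ty": 0, "tz": 0, "rx": 0, "ry": 0, "rz": 0},
  ],
  gripper=0,
)

```text
time: 24.1
tool_pos: [588.1, 196.9, 283.4]
tcp_rot: [3.141, -0.002, 0.541]
contact_force: [-0.1, -0.2, 0.1]
grip_width: 91.9
finger_force: 0.0
```

>>> carry_out(
  plan=[
    {"tx": -20, "ty": -20, "tz": 5, "rx": 0, "ry": 0, "rz": 0},
    {"tx": -20, "ty": -40, "tz": 5, "rx": 0, "ry": 0, "rz": 0},
    {"tx": -20, "ty": -40, "tz": 5, "rx": 0, "ry": 0, "rz": 0},
    {"tx": -20, "ty": -40, "tz": 5, "rx": 0, "ry": 0, "rz": 0},
    {"tx": 0, "ty": -40, "tz": 0, "rx": 0, "ry": 0, "rz": 0},
    {"tx": 0, "ty": -40, "tz": 0, "rx": 0, "ry": 0, "rz": 0},
    {"tx": 0, "ty": -20, "tz": 0, "rx": 0, "ry": 0, "rz": 0},
    {"tx": 0, "ty": 0, "tz": 0, "rx": 0, "ry": 0, "rz": 0},
  ],
)

```text
time: 24.9
tool_pos: [507.4, -45.5, 301.4]
tcp_rot: [-3.141, 0.002, 0.537]
contact_force: [0.7, 0.2, 0.6]
grip_width: 91.8
finger_force: 0.0
```

Run:
```python
from h import *
S=bot.capture("scene");T=bot.capture("top")
cv2.imwrite("pics/f.png",np.vstack([np.hstack([crop(S,315,135,80,66,5),crop(T,90,180,80,66,5)]),cv2.resize(np.hstack([S,T])[:,:,::-1],(800,270))]))
for n in("scene","top"):print(n,proj(n,(508.9,182,206)))
```

```text
scene [364.31985132 153.19109824]
top [136.06645919 221.09381427]
```

View pics/f.png

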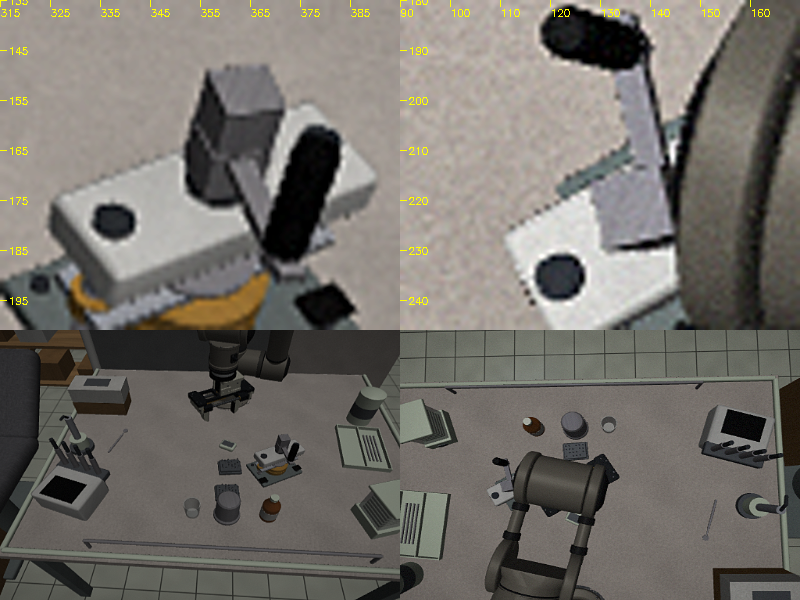

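The hub top is at its expected place, near (363,153) in the scene view, the plate lies on the flask, and the other objects look unmoved. To confirm the seating, I'll press lightly on the hub top with closed fingers.

>>> carry_out(
  plan=[
    {"tx": 0.2, "ty": 25, "tz": 0, "rx": 0, "ry": 0, "rz": 0},
    {"tx": 0.2, "ty": 40, "tz": 0, "rx": 0, "ry": 0, "rz": 0},
    {"tx": 0.2, "ty": 40, "tz": 0, "rx": 0, "ry": 0, "rz": 0},
    {"tx": 0.2, "ty": 40, "tz": 0, "rx": 0, "ry": 0, "rz": 0},
    {"tx": 0.2, "ty": 40, "tz": 0, "rx": 0, "ry": 0, "rz": 0},
    {"tx": 0, "ty": 25, "tz": 0, "rx": 0, "ry": 0, "rz": 0},
    {"tx": 0, "ty": 15, "tz": 0, "rx": 0, "ry": 0, "rz": 0},
    {"tx": 0, "ty": 0, "tz": 0, "rx": 0, "ry": 0, "rz": 0},
    {"tx": 0, "ty": 0, "tz": 0, "rx": 0, "ry": 0, "rz": 0},
    {"tx": 0, "ty": 0, "tz": 0, "rx": 0, "ry": 0, "rz": 0},
    {"tx": 0, "ty": 0, "tz": 0, "rx": 0, "ry": 0, "rz": 0},
  ],
  gripper=1,
)

```text
time: 26.1
tool_pos: [509.0, 180.7, 302.4]
tcp_rot: [3.141, 0.0, 0.539]
contact_force: [1.0, 0.2, -0.7]
grip_width: 8.4
finger_force: 0.0
```

>>> carry_out(
  plan=[
    {"tx": 0, "ty": 1, "tz": -20, "rx": 0, "ry": 0, "rz": 0},
    {"tx": 0, "ty": 0, "tz": -25, "rx": 0, "ry": 0, "rz": 0},
    {"tx": 0, "ty": 0, "tz": -22, "rx": 0, "ry": 0, "rz": 0},
    {"tx": 0, "ty": 0, "tz": -13, "rx": 0, "ry": 0, "rz": 0},
    {"tx": 0, "ty": 0, "tz": -7, "rx": 0, "ry": 0, "rz": 0},
    {"tx": 0, "ty": 0, "tz": -3, "rx": 0, "ry": 0, "rz": 0},
    {"tx": 0, "ty": 0, "tz": -2, "rx": 0, "ry": 0, "rz": 0},
    {"tx": 0, "ty": 0, "tz": -1, "rx": 0, "ry": 0, "rz": 0},
    {"tx": 0, "ty": 0, "tz": -1, "rx": 0, "ry": 0, "rz": 0},
    {"tx": 0, "ty": 0, "tz": 0, "rx": 0, "ry": 0, "rz": 0},
  ],
)

```text
time: 27.1
tool_pos: [508.9, 182.9, 208.6]
tcp_rot: [3.141, -0.0, 0.541]
contact_force: [0.0, -0.5, -0.0]
grip_width: 0.4
finger_force: 0.0
```

>>> carry_out(
  plan=[
    {"tx": 0, "ty": 0, "tz": -1, "rx": 0, "ry": 0, "rz": 0},
    {"tx": 0, "ty": 0, "tz": -1, "rx": 0, "ry": 0, "rz": 0},
    {"tx": 0, "ty": 0, "tz": -1, "rx": 0, "ry": 0, "rz": 0},
    {"tx": 0, "ty": 0, "tz": -0.5, "rx": 0, "ry": 0, "rz": 0},
    {"tx": 0, "ty": 0, "tz": 0, "rx": 0, "ry": 0, "rz": 0},
  ],
)

```text
time: 27.6
tool_pos: [509.1, 183.1, 206.4]
tcp_rot: [3.141, -0.002, 0.541]
contact_force: [-2.8, 0.2, 9.2]
grip_width: 0.3
finger_force: 4.6
```

>>> carry_out(
  plan=[
    {"tx": 0, "ty": 0, "tz": -1, "rx": 0, "ry": 0, "rz": 0},
    {"tx": 0, "ty": 0, "tz": 0, "rx": 0, "ry": 0, "rz": 0},
  ],
)

```text
time: 27.8
tool_pos: [509.3, 183.2, 206.3]
tcp_rot: [3.141, -0.003, 0.541]
contact_force: [-3.6, -0.3, 14.6]
grip_width: 0.3
finger_force: 7.3
```

>>> carry_out(
  plan=[
    {"tx": 0, "ty": 0, "tz": 5, "rx": 0, "ry": 0, "rz": 0},
    {"tx": 0, "ty": 0, "tz": 15, "rx": 0, "ry": 0, "rz": 0},
    {"tx": 0, "ty": 0, "tz": 25, "rx": 0, "ry": 0, "rz": 0},
    {"tx": 0, "ty": 0, "tz": 25, "rx": 0, "ry": 0, "rz": 0},
    {"tx": 0, "ty": 0, "tz": 20, "rx": 0, "ry": 0, "rz": 0},
    {"tx": 0, "ty": -20, "tz": 5, "rx": 0, "ry": 0, "rz": 0},
    {"tx": 0, "ty": -40, "tz": 0, "rx": 0, "ry": 0, "rz": 0},
    {"tx": 0, "ty": -40, "tz": 0, "rx": 0, "ry": 0, "rz": 0},
    {"tx": 0, "ty": -30, "tz": 0, "rx": 0, "ry": 0, "rz": 0},
    {"tx": 0, "ty": -10, "tz": 0, "rx": 0, "ry": 0, "rz": 0},
    {"tx": 0, "ty": 0, "tz": 0, "rx": 0, "ry": 0, "rz": 0},
    {"tx": 0, "ty": 0, "tz": 0, "rx": 0, "ry": 0, "rz": 0},
  ],
)

```text
time: 29.0
tool_pos: [508.8, 43.7, 298.8]
tcp_rot: [-3.141, -0.0, 0.541]
contact_force: [0.3, 0.6, 0.0]
grip_width: 0.5
finger_force: 0.0
```

```bash
python3 -c "
from plant import bot
print(bot.close_job())"
```

```text
the job is handed in; nothing more can be done
None
```

The crank is on the shaft and pressed fully down, wound about two turns clockwise to the hard stop with the plate on the flask, then released; the job was handed in at about 29 s, and nothing else on the table appears to have moved.

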